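# Lock the spray-air regulator without shifting its setting, then open the line

## Robot

A 6-joint arm with a two-finger parallel gripper is mounted at the origin on the work surface. World frame = base frame: x ahead of the robot, y to its left, z up, the work surface at z = 0. Lengths are in m, angles in rad, forces in N, time in s.
With the tool pointing down it reaches from about 0.375 to 0.9 m from the base axis. Payload 3.1 kg.
Tool frame: the origin (TCP) lies at the very end of the fingers, on their centre line; the grasp point (between the pads) lies 19 mm behind it; z points along the fingers, y is the direction in which the jaws open and shut (so a half turn about z gives the same grasp; the last joint's range is limited). The gripper opens to 87 mm and grips with 3 to 60 N. Pads are 19 mm wide; open, the fingers measure 117 mm over their backs; the gripper's body (75 mm by 190 mm) begins 51 mm behind the grasp point.
Start: joints at [1.075, 0.527, 1.433, -0, 1.181, -0.178], TCP at [0.195, 0.594, 0.223] pointing down, gripper open.
Joint ranges: [-3.08, 3.08], [-0.75, 2.2], [0.22, 2.44], [-1.43, 4.57], [0, 2.65], [-2.85, 2.85]. Speed limits (rad/s): [2.79, 2.79, 3.14, 3.14, 3.14, 3.14].

## Interface

Orientations are given as a unit quaternion [x, y, z, w].
In Python, from rig import robot gives the robot as it stands.
- The arm moves only by the tool arm_command, never from a script. Its argument "targets" is a list of rows, each a list of 5 numbers: the shift along the tool's x, y, z in cm, then the turn about the tool's z in rad, then the finger opening in cm, from 0 to 8.7. In form: [[dx, dy, dz, spin, hand], ...]. A call has 1 to 5 rows; each row is the pose to reach, as a shift and turn from the pose commanded when the call began, along the tool's axes at that moment; what a row does not reach only later rows make up. A row lasts 1/8 s, in which the tool goes at most 62.5 mm and 10.7 degrees, less where a joint would pass 70% of its speed; a pose out of reach is approached as far as the arm can. A call with a gripper value outside its range is refused whole. The fingers move at their own pace and stop on an object; "newtons" is the grip in N (left out, the last holds). Time passes only in rows, so rows that repeat a pose let the fingers close. It gives the time, the measured TCP pose, the force and the opening at its end, in the units of the state.
- robot.get_obs(): the state, without advancing time (a new reading comes with each control period).
- robot.camera(name): name is "scene" or "top" or "wrist"; returns (picture, depth): 400x640x3 uint8, red, green, blue; 400x640 float32, m along the optical axis (not along the pixel's ray), 0 where there is no reading.
- robot.camera_model(name): a dict with "mtx" (3x3 intrinsics, pixels), "extrinsics" (4x4, takes a point from world to camera coordinates). Camera axes: x right, y up, looking along -z (the intrinsics and any distortion apply to the point x, -y, -z); pixel columns grow to the right and rows downward; lengths in m; the calibration is good to about 2 mm. A picture is of the moment at which its call begins: read the wrist's pose just before it. camera_model takes no time and is no camera call; for the wrist camera it gives the pose at the moment of the call.
- robot.hand_in(): hands the job in, once; it reports no verdict.
The state is a dict: "time": time; "q": joint angles; "joint_velocities": joint speeds; "joint_torque": joint torques, N m; "position": TCP position; "tool_rot": TCP orientation; "ft_force": force on the tool from outside, world axes, zero at the start; "moment": the same for the moment, N m; "grip_width": finger opening in m.
Only numpy, scipy, OpenCV 4.12 (cv2) and the standard library are available. Lean on these libraries where they do the work, as an engineer would, in place of code of your own. Each camera call takes 0.05 s, during which the arm holds its last target.

## Task

The spray-air pressure is already set on the regulator's red inner knob: lock it by screwing down only the brass outer ring, clockwise seen from above, until you feel it firmly snug on the collar beneath it, and stop before it starts to drag the red knob round. Then swing the yellow shut-off lever a quarter turn anticlockwise to fully open, so that it lies along the pipe. Leave the red knob as it was set and the things around where they are.

Things in the scene. Friction and masses are not known exactly. Their poses are not given: they have to be found in the camera images.
- air_set: Fixed air unit on a steel plate 110 x 350 mm: grey regulator block 62 mm square, 86 mm high; black bonnet (radius 29 mm) to 124 mm; then ring and knob, on one upright axis. Origin: on the bench under that axis; z up. Gauge on its -x side, out to 64 mm, 73 mm high. A pipe runs along its y at 55 mm height: inlet elbow at y +90 mm, shut-off valve at -135 mm, end at -227 mm; fittings up to 72 mm high.
- ring_mid (a point): Centre of the outer ring, on the upright axis. The ring is a knurled brass cylinder, 62 mm in diameter, 16 mm high (8 mm above and below this point), white mark on top. Grip it across its diameter from above with the red knob standing between the fingers; the bonnet below it is narrower. Clockwise from above screws it down 0.6 mm per rad; it stays where it is left.
- ring: The same ring; origin on the axis at its underside. It starts 0.4 to 2.5 rad of free running (under 0.1 N m) above its collar. After touching, the resistance climbs: firmly snug (20 N on the collar) is about 0.25 N m, some 0.2 rad after touching; from about 0.5 N m, roughly 0.3 rad further, friction starts to drag the red knob round. It stays tight when let go.
- collar: Steel clamp collar, 42 mm across, 30 mm high, hidden under the ring, lying loose on the red knob's flange; the tightened ring presses on it. Origin at the centre of its underside. Its height differs a little with each knob setting, too little to be read from this noisy pose.
- knob_mark (a point): Outer end of the white pointer on top of the red inner knob, 15 mm from the axis. The knob is 33 mm in diameter, comes up through the ring and ends about 23 mm above the ring's top; only friction (0.6 N m) holds it. It must stay as it is set, and not be leaned on.
- valve (a joint): Angle of the yellow shut-off lever, rad: near 0 shut (lever square to the pipe, pointing to the unit's -x); grows anticlockwise seen from above to a stop at 1.57, fully open (lever along the pipe, pointing to the unit's -y, away from the regulator). Turning takes about 0.12 N m; it stays where it is left.
- stem (a point): Point on the upright turning axis of the shut-off lever, at the lever's mid height (86 mm above the bench).
- lever_tip (a point): On the shut-off lever's centre line, 75 mm from its turning axis, at mid height; the lever ends 5 mm beyond. Its yellow sleeve is 17 mm wide, 12 mm thick and covers 24 to 80 mm from the axis; free space below and to both sides.
- bottle: Clear squeeze bottle with yellow polish and a green nozzle, 68 mm in diameter, 178 mm high, standing loose; origin under its centre. Leave it alone.
- tin: Round wax tin, 70 mm in diameter, 44 mm high, standing loose; origin under its centre. Leave it alone.
- handle: Turned wooden handle, 170 mm long, up to 37 mm thick, lying loose along its y; origin at the bench under its middle. Leave it alone.
- knob: The red inner knob with its flange under the ring; origin on the axis, inside the unit.

How it is judged:
By the outcome, as a careful person would: the job done as asked, in the order asked, and still so for the second after the job is handed in, with the robot touching nothing.
It also fails if it takes over 70 s, if anything falls off the work surface, if the arm or the gripper's body presses on something with over 40 N, if the wrist force passes 120 N, or if a joint passes its speed limit or range.

## Working session

There is one attempt and no reset: what is moved stays moved. The work goes in short steps, Python scripts to look and compute and a tool call to move; the robot and the scene stay as the last step left them, time stands still between calls to the robot, and variables do not carry over. Pictures are saved under pics/ and viewed, and the job is handed in when it is done.

Besides the shell and the picture viewer there is one more tool, called after "Emit:" by a JSON object that holds its "name" and its "arguments", one argument or row to a line. arm_command: Moves the arm, as the interface text tells. Its arguments: {"type":"object","properties":{"targets":{"type":"array","items":{"type":"array","items":{"type":"number"}}},"newtons":{"type":"number"}},"required":["targets"]}

```bash
ls; mkdir -p pics; cat > h.py <<'E'
import numpy as np, cv2
from rig import robot
def px2w(m,d,u,v):
    K=np.array(m["mtx"]);E=np.array(m["extrinsics"])
    z=d; x=(u-K[0,2])/K[0,0]*z; y=(v-K[1,2])/K[1,1]*z
    return np.linalg.inv(E)@np.array([x,-y,-z,1]) 
def cloud(m,D):
    K=np.array(m["mtx"]);E=np.array(m["extrinsics"])
    v,u=np.mgrid[0:D.shape[0],0:D.shape[1]]
    x=(u-K[0,2])/K[0,0]*D; y=(v-K[1,2])/K[1,1]*D
    P=np.stack([x,-y,-D,np.ones_like(D)],-1)
    W=P@np.linalg.inv(E).T
    W=W[...,:3]; W[D<=0]=np.nan
    return W
def proj(m,p):
    K=np.array(m["mtx"]);E=np.array(m["extrinsics"])
    c=E@np.append(p,1); q=K@np.array([c[0],-c[1],-c[2]]); return q[:2]/q[2]
E
python3 - <<'E'
from h import *
for n in ["scene","top","wrist"]:
    m=robot.camera_model(n); I,D=robot.camera(n)
    cv2.imwrite(f"pics/{n}0.png",I[...,::-1]); np.savez(f"{n}0.npz",I=I,D=D,K=m["mtx"],E=m["extrinsics"])
    print(n,{k:v for k,v in m.items() if k not in("extrinsics",)})
print(robot.get_obs())
E
```

```text
pics
scene {'mtx': array([[385.07174285,   0.        , 316.97769173],
       [  0.        , 385.07174285, 203.25336816],
       [  0.        ,   0.        ,   1.        ]])}
top {'mtx': array([[409.94786943,   0.        , 323.1274098 ],
       [  0.        , 409.94786943, 196.84815111],
       [  0.        ,   0.        ,   1.        ]])}
wrist {'mtx': array([[304.91566047,   0.        , 315.38480886],
       [  0.        , 304.91566047, 203.02667298],
       [  0.        ,   0.        ,   1.        ]])}
{'time': 0.15, 'q': array([ 1.07446397e+00,  5.28277207e-01,  1.43359705e+00,  1.03968795e-05,
        1.18141218e+00, -1.78491285e-01]), 'joint_velocities': array([ 0.00215884, -0.00188145, -0.0033329 ,  0.00020262,  0.00035575,
       -0.00058114]), 'joint_torque': array([ 9.78759635e-04, -4.40430415e+01, -1.76842743e+01,  6.33656932e-02,
        5.51791617e-02, -9.10882181e-05]), 'position': array([0.19501584, 0.59320668, 0.22178481]), 'tool_rot': array([ 1.58254335e-01,  9.87398019e-01, -7.97547650e-04, -2.84896553e-04]), 'ft_force': array([-0.67202425,  0.25870104,  0.31341256]), 'moment': array([-0.03600566, -0.00653845,  0.0609044 ]), 'grip_width': 0.08724151551380804}
```

View pics/scene0.png

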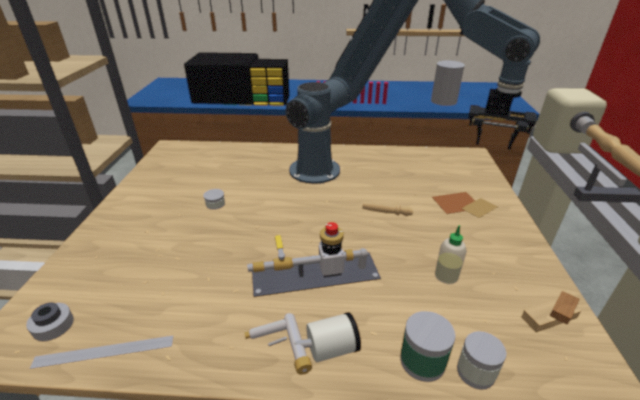

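View pics/top0.png

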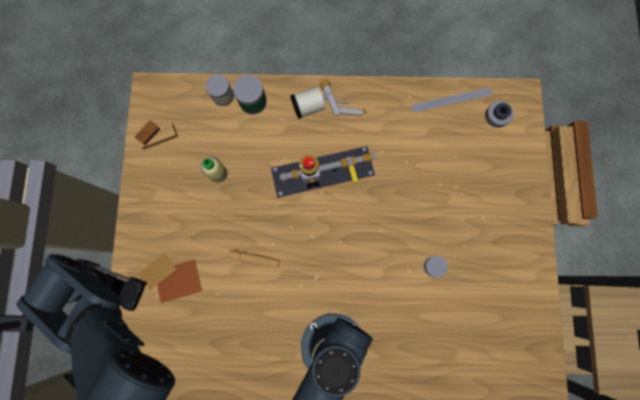

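View pics/wrist0.png

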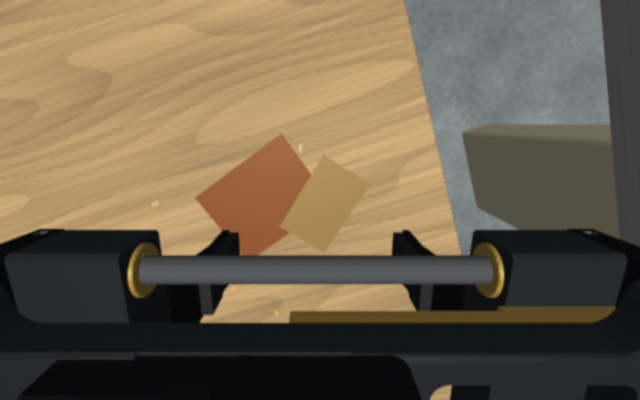

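The unit is at about (310,165) in the top view: red knob at (309,162), lever yellow at (353,173), pipe end at (375,156). The bottle is at (213,168) and the tin at (436,267). Next I'll measure it.

```bash
python3 - <<'E'
from h import *
z=np.load("top0.npz"); m=dict(mtx=z["K"],extrinsics=z["E"]); W=cloud(m,z["D"]); I=z["I"].astype(int)
print("cam",np.linalg.inv(z["E"])[:3,3])
c=z["I"][130:205,255:395]; cv2.imwrite("pics/topcrop.png",cv2.resize(c,None,fx=5.5,fy=5.5,interpolation=cv2.INTER_CUBIC)[...,::-1])
R,G,B=I[...,0],I[...,1],I[...,2]
sub=np.zeros(R.shape,bool); sub[130:205,255:395]=1
def stat(mask,n):
    p=W[mask&np.isfinite(W[...,2])]; print(n,mask.sum(),p.mean(0).round(4),p.min(0).round(3),p.max(0).round(3),np.argwhere(mask).mean(0))
stat(sub&(R>150)&(G<70)&(B<70),"red")
ye=sub&(R>180)&(G>150)&(B<80); stat(ye,"yellow")
Z=W[...,2]
for a,b in [(0.14,.20),(.115,.14),(.08,.1),(.04,.08)]: stat(sub&(Z>a)&(Z<b),(a,b))
# plate via color darkness 
pl=sub&(abs(Z-.005)<.012)&(R<110)
stat(pl,"plate")
pts=np.argwhere(pl)[:,::-1].astype(np.float32); r=cv2.minAreaRect(pts); print(r)
for q in cv2.boxPoints(r):print(q,px2w(m,np.median(z["D"][pl]),*q)[:3])
E
```

```text
cam [0.23179591 0.03332089 1.39679332]
red 68 [0.5727 0.088  0.1637] [0.558 0.071 0.138] [0.588 0.104 0.17 ] [161.63235294 307.61764706]
yellow 45 [ 0.5549 -0.0585  0.0913] [ 0.532 -0.068  0.085] [ 0.577 -0.048  0.099] [173.53333333 353.04444444]
(0.14, 0.2) 214 [0.5706 0.0832 0.1523] [0.545 0.056 0.14 ] [0.604 0.116 0.17 ] [163.27570093 309.28504673]
(0.115, 0.14) 107 [0.5682 0.0877 0.1361] [0.542 0.056 0.116] [0.605 0.117 0.14 ] [165.31775701 308.        ]
(0.08, 0.1) 209 [ 0.563  -0.0036  0.0879] [ 0.53  -0.072  0.08 ] [0.616 0.113 0.099] [171.14354067 336.30143541]
(0.04, 0.08) 694 [0.5761 0.0276 0.0639] [ 0.507 -0.135  0.04 ] [0.636 0.184 0.08 ] [168.95677233 326.71181556]
plate 1822 [0.5773 0.0442 0.0056] [ 0.49  -0.135 -0.005] [0.675 0.223 0.017] [172.76125137 321.81009879]
((322.144287109375, 171.3813018798828), (30.499141693115234, 99.7697982788086), 77.125)
[270.1156 167.6307] [0.59134956 0.22517194 0.00960054]
[367.377   145.39954] [ 0.67349858 -0.1127993   0.0236972 ]
[374.17297 175.1319 ] [ 0.57195466 -0.13827599  0.00463873]
[276.91156 197.36307] [ 0.48980564  0.19969525 -0.00945793]
```

View pics/topcrop.png

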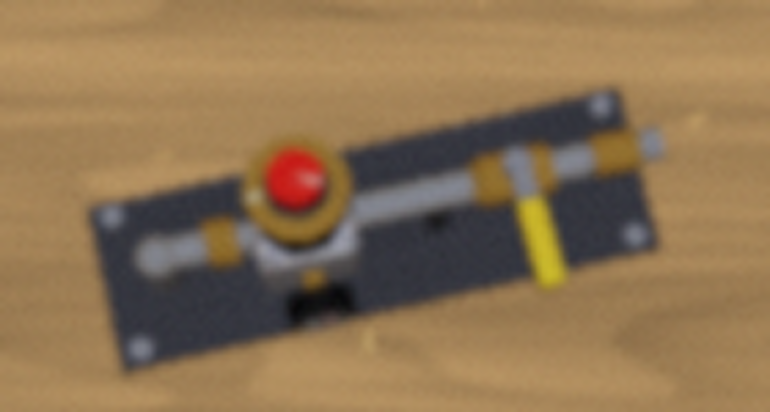

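```bash
python3 - <<'E'
from h import *
from scipy.spatial.transform import Rotation as Ro
z=np.load("wrist0.npz"); Ei=np.linalg.inv(z["E"]); o=robot.get_obs()
T=np.eye(4);T[:3,:3]=Ro.from_quat(o["tool_rot"]).as_matrix();T[:3,3]=o["position"]
print((np.linalg.inv(T)@Ei).round(4))
E
```

```text
[[-7.000e-04  9.673e-01  2.538e-01  6.830e-02]
 [ 1.000e+00  8.000e-04 -3.000e-04  4.000e-04]
 [-5.000e-04  2.538e-01 -9.673e-01 -1.622e-01]
 [ 0.000e+00  0.000e+00  0.000e+00  1.000e+00]]
```

Emit:
{"name": "arm_command", "arguments": {
  "targets": [
    [-4.3,-3.0,-1.5,0,8.7],
    [-8.6,-6.0,-3,0,8.7],
    [-12.9,-9.1,-4.5,0,8.7],
    [-17.2,-12.1,-6,0,8.7],
    [-21.5,-15.2,-8,0,8.7]
  ]
}}

```text
time: 0.78
position: [0.3525, 0.3804, 0.3025]
tool_rot: [0.158, 0.987, -0.0, -0.0]
ft_force: [0.7, 0.3, 0.4]
grip_width: 0.0873
```

Emit:
{"name": "arm_command", "arguments": {
  "targets": [
    [-5,-3.5,0,0,8.7],
    [-10,-7.0,0,0,8.7],
    [-15,-10.6,0,0,8.7],
    [-20,-14.1,0,0,8.7],
    [-25,-17.6,0,0,8.7]
  ]
}}

```text
time: 1.4
position: [0.5353, 0.1351, 0.3024]
tool_rot: [0.158, 0.987, 0.0, -0.0]
ft_force: [0.6, 0.1, -0.7]
grip_width: 0.0871
```

Emit:
{"name": "arm_command", "arguments": {
  "targets": [
    [-5,-3.6,0,-0.1,8.7],
    [-5,-3.6,0,-0.25,8.7],
    [-5,-3.6,0,-0.4,8.7],
    [-5,-3.6,0,-0.5,8.7],
    [-5,-3.6,0,-0.5,8.7]
  ]
}}

```text
time: 2.02
position: [0.5705, 0.0869, 0.3022]
tool_rot: [-0.09, 0.996, 0.0, -0.0]
ft_force: [-0.3, 0.7, -0.1]
grip_width: 0.087
```

```bash
cat > snap.py <<'E'
import sys
from h import *
t=sys.argv[1]
o=robot.get_obs(); m=robot.camera_model("wrist"); I,D=robot.camera("wrist")
cv2.imwrite(f"pics/w{t}.png",I[...,::-1]); np.savez(f"w{t}.npz",I=I,D=D,K=m["mtx"],E=m["extrinsics"])
print(o["time"],o["position"].round(4),o["q"].round(3),o["tool_rot"].round(4))
print("F",o["ft_force"].round(2),"M",o["moment"].round(3),o["grip_width"])
E
python3 snap.py 1
```

```text
2.025 [0.5705 0.0869 0.3022] [-0.042  0.38   1.455  0.     1.307 -1.794] [-9.030e-02  9.959e-01  1.000e-04 -4.000e-04]
F [-0.35  0.74 -0.09] M [ 0.035 -0.001 -0.043] 0.08701337808057072
```

View pics/w1.png

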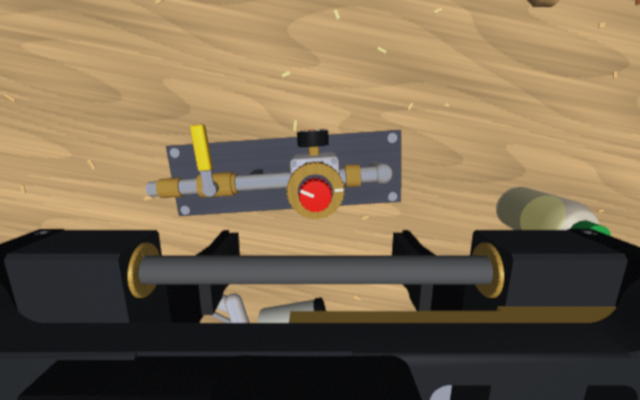

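The wrist view shows the ring centred at about (315,190), the knob's white pointer at (308,194) pointing left, the ring mark at (340,190), the lever at (202,150) and the stem at about (208,183).

```bash
cat > meas.py <<'E'
import sys
from h import *
t=sys.argv[1]
z=np.load(f"w{t}.npz"); m=dict(mtx=z["K"],extrinsics=z["E"]); W=cloud(m,z["D"]); I=z["I"].astype(int); Z=W[...,2]
R,G,B=I[...,0],I[...,1],I[...,2]
box=np.zeros(R.shape,bool); box[:225,120:420]=1
c=z["I"][110:230,140:420]; cv2.imwrite(f"pics/c{t}.png",cv2.resize(c,None,fx=2.8,fy=2.8,interpolation=cv2.INTER_CUBIC)[...,::-1])
def fit(P):
    A=np.c_[2*P[:,:2],np.ones(len(P))]; s=np.linalg.lstsq(A,(P[:,:2]**2).sum(1),rcond=None)[0]
    return s[:2],np.sqrt(s[2]+s[0]**2+s[1]**2)
red=box&(R>130)&(G<80)&(B<80)
p=W[red]; print("red z pct",np.nanpercentile(p[:,2],[5,50,95]).round(4))
ztop=np.nanpercentile(p[:,2],60)
for n,mask in [("knobtop",box&(abs(Z-ztop)<.004)),("ringtop",box&(abs(Z-(ztop-.023))<.005)&(R>G+20))]:
    q=W[mask]; print(n,len(q),q.mean(0).round(4))
    cs,_=cv2.findContours(mask.astype(np.uint8),cv2.RETR_EXTERNAL,cv2.CHAIN_APPROX_NONE)
    k=max(cs,key=len)[:,0]; h=cv2.convexHull(k)[:,0]
    e=cv2.fitEllipse(cv2.convexHull(k)); print(" ellipse",e, px2w(m,np.median(z["D"][mask]),*e[0])[:3].round(4), "med z",np.median(q[:,2]).round(4))
    print(" circ fit",fit(np.array([px2w(m,np.median(z["D"][mask]),*u)[:3] for u in h])))
ye=box&(R>170)&(G>140)&(B<90); q=W[ye]; q=q[np.isfinite(q[:,2])]
print("lever",q.mean(0).round(4),np.median(q[:,2])); 
l=cv2.fitLine(q[:,:2].astype(np.float32),cv2.DIST_HUBER,0,.01,.01).ravel(); print("line",l,np.arctan2(l[1],l[0])); pr=(q[:,:2]-l[2:])@l[:2]; print("ends",l[2:]+pr.min()*l[:2],l[2:]+pr.max()*l[:2])
dark=box&(abs(Z-.005)<.012)&(R<110)
r=cv2.minAreaRect(W[dark][:,:2].astype(np.float32)); print("plate",r)
E
python3 meas.py 1
```

```text
red z pct [0.1621 0.1653 0.1665]
knobtop 824 [0.5737 0.0873 0.1653]
 ellipse ((315.13629150390625, 195.98751831054688), (32.66814422607422, 33.40280532836914), 68.92333984375) [0.5735 0.0874 0.1653] med z 0.1654
 circ fit (array([0.57348129, 0.08738421]), np.float64(0.016391398887900508))
ringtop 1455 [0.572  0.0864 0.1417]
 ellipse ((315.1145324707031, 190.8201904296875), (56.570533752441406, 56.938533782958984), 148.44821166992188) [0.5731 0.0872 0.1428] med z 0.1418
 circ fit (array([0.57307285, 0.08723969]), np.float64(0.030114395281500835))
lever [ 0.5584 -0.0386  0.0958] 0.09178250305955252
line [ 0.26426485  0.9644502   0.56134063 -0.03155648] 1.3033547
ends [ 0.5406161  -0.10719187] [0.6005784  0.11164407]
plate ((0.5851601362228394, 0.04367658495903015), (0.1084413155913353, 0.3474242687225342), 14.139419555664062)
```

Emit:
{"name": "arm_command", "arguments": {
  "targets": [
    [-0.28,0,4,0,8.7],
    [-0.28,0,8,0,8.7],
    [-0.28,0,12,0,8.7],
    [-0.28,0,12,0,8.7],
    [-0.28,0,12,0,8.7]
  ]
}}

```text
time: 2.7
position: [0.5745, 0.0875, 0.1838]
tool_rot: [-0.091, 0.996, -0.0, 0.001]
ft_force: [0.6, 0.3, 0.1]
grip_width: 0.0867
```

```bash
python3 snap.py 2
```

```text
2.7 [0.5745 0.0875 0.1838] [-0.041  0.515  1.586 -0.     1.038 -1.793] [-9.070e-02  9.959e-01 -1.000e-04  1.000e-03]
F [0.6  0.27 0.09] M [-0.018  0.041  0.021] 0.08674497004078467
```

View pics/w2.png

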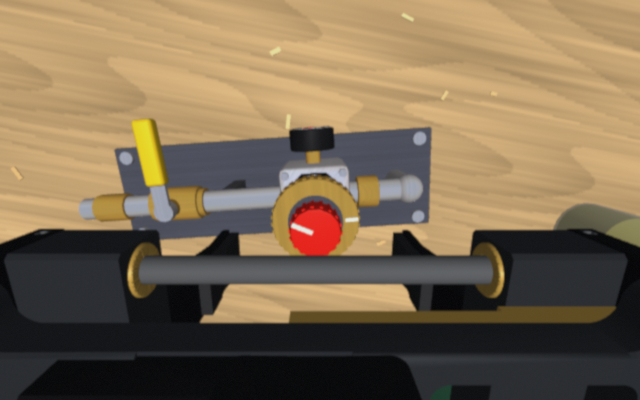

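The ring is centred between the fingers at column 315, with the knob pointer at about (302,229) and the ring mark at (352,220). The lever runs from (146,120) to (163,210). I'll refine from this closer view.

```bash
sed -i 's/box\[:225,120:420\]=1/box[:250,70:450]=1/; s/(B<90)/(B<60)/' meas.py; python3 meas.py 2; python3 - <<'E'
from h import *
z=np.load("w2.npz"); m=dict(mtx=z["K"],extrinsics=z["E"]); W=cloud(m,z["D"]); I=z["I"].astype(int)
R,G,B=I[...,0],I[...,1],I[...,2]
b=np.zeros(R.shape,bool); b[110:188,125:170]=1
k=b&(R>180)&(G>150)&(B<70); q=W[k]; q=q[np.isfinite(q[:,2])]; print(len(q),np.median(q[:,2]))
q=q[abs(q[:,2]-np.median(q[:,2]))<.004]
l=cv2.fitLine(q[:,:2].astype(np.float32),cv2.DIST_HUBER,0,.01,.01).ravel(); pr=(q[:,:2]-l[2:])@l[:2]
print(l,np.arctan2(l[1],l[0]),l[2:]+pr.min()*l[:2],l[2:]+pr.max()*l[:2])
a=.2468;U=np.array([[np.cos(a),-np.sin(a)],[np.sin(a),np.cos(a)]])
for ax in ([.5733,.0873],): print("stem pred",np.array(ax)+U@[0,-.135])
E
```

```text
red z pct [0.1623 0.1653 0.1664]
knobtop 1855 [0.5715 0.0869 0.1652]
 ellipse ((315.1866760253906, 231.40185546875), (50.737525939941406, 53.70549392700195), 91.34273529052734) [0.5723 0.0871 0.1656] med z 0.1654
 circ fit (array([0.57273831, 0.08721793]), np.float64(0.016402046421954405))
ringtop 2774 [0.5649 0.0852 0.1416]
 ellipse ((315.1788330078125, 219.54124450683594), (85.10306549072266, 88.47496795654297), 88.04324340820312) [0.5715 0.0869 0.1442] med z 0.1417
 circ fit (array([0.57226534, 0.0870762 ]), np.float64(0.030038523153281534))
lever [ 0.5557 -0.0569  0.0915] 0.09159294376390856
line [ 0.96402526  0.26581073  0.55573654 -0.05687784] 0.2690448
ends [ 0.5301662  -0.06392835] [ 0.58247579 -0.04950503]
plate ((0.5931293964385986, 0.04402914643287659), (0.12474086880683899, 0.35115325450897217), 14.24100399017334)
1229 0.09160890448827957
[ 0.9618384   0.273618    0.5555575  -0.05711822] 0.2771526 [ 0.53018412 -0.06433628] [ 0.58269506 -0.04939829]
stem pred [ 0.60628079 -0.04360939]
```

Emit:
{"name": "arm_command", "arguments": {
  "targets": [
    [0.15,0,3.5,0,8.7],
    [0.15,0,6.8,0,8.7],
    [0.15,0,6.8,0,8.7],
    [0.15,0,6.8,0,8.7]
  ]
}}

```text
time: 3.25
position: [0.5737, 0.0872, 0.1166]
tool_rot: [-0.091, 0.996, -0.0, 0.002]
ft_force: [0.1, 0.5, 0.8]
grip_width: 0.0867
```

```bash
python3 snap.py 3
```

```text
3.25 [0.5737 0.0872 0.1166] [-0.042  0.607  1.643  0.     0.887 -1.795] [-9.090e-02  9.959e-01 -2.000e-04  1.900e-03]
F [0.07 0.49 0.84] M [ 0.057 -0.008  0.001] 0.08674126949392258
```

View pics/w3.png

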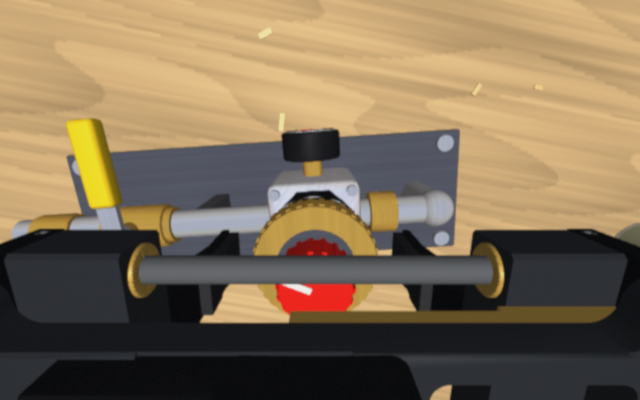

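The fingers straddle the ring (about column 315) and the knob pointer shows at (295,288). Now I'll close.

Emit:
{"name": "arm_command", "arguments": {
  "targets": [
    [0,0,0,0,7],
    [0,0,0,0,6],
    [0,0,0,0,5.5],
    [0,0,0,0,5.5],
    [0,0,0,0,5.5]
  ],
  "newtons": 25
}}

```text
time: 3.92
position: [0.5722, 0.0868, 0.1148]
tool_rot: [-0.091, 0.996, -0.0, 0.0]
ft_force: [-0.8, -1.4, 2.8]
grip_width: 0.0615
```

```bash
python3 snap.py 4
```

```text
3.925 [0.5722 0.0868 0.1148] [-4.200e-02  6.090e-01  1.646e+00 -1.000e-03  8.860e-01 -1.795e+00] [-9.100e-02  9.958e-01 -3.000e-04  2.000e-04]
F [-0.83 -1.42  2.77] M [-0.157  0.05   0.004] 0.06148312535834057
```

Emit:
{"name": "arm_command", "arguments": {
  "targets": [
    [0,0,0,0.07,5.5],
    [0,0,0.01,0.14,5.5],
    [0,0,0.01,0.21,5.5],
    [0,0,0.02,0.28,5.5],
    [0,0,0.02,0.35,5.5]
  ]
}}

```text
time: 4.6
position: [0.5722, 0.0871, 0.1146]
tool_rot: [0.085, 0.996, -0.0, 0.0]
ft_force: [-0.7, -1.5, 2.8]
grip_width: 0.0612
```

```bash
cat > st.py <<'E'
from h import *
o=robot.get_obs(); q=o["tool_rot"]
print(o["time"],o["position"].round(4),"q6",o["q"][5].round(4),"q1",o["q"][0].round(4),"yaw",(2*np.arctan2(q[1],q[0])).round(4))
print("F",o["ft_force"].round(2),"M",o["moment"].round(3),"t6",o["joint_torque"][5].round(3),o["grip_width"].round(4))
E
python3 st.py
```

```text
4.6 [0.5722 0.0871 0.1146] q6 -1.4426 q1 -0.0417 yaw 2.9718Traceback (most recent call last):
  File "st.py", line 4, in <module>
    print("F",o["ft_force"].round(2),"M",o["moment"].round(3),"t6",o["joint_torque"][5].round(3),o["grip_width"].round(4))
                                                                                                 ^^^^^^^^^^^^^^^^^^^^^
AttributeError: 'float' object has no attribute 'round'
```

```bash
sed -i 's/o\["grip_width"\].round(4)/round(o["grip_width"],4)/' st.py; python3 st.py
```

```text
4.6 [0.5722 0.0871 0.1146] q6 -1.4426 q1 -0.0417 yaw 2.9718
F [-0.67 -1.51  2.83] M [-0.206  0.068  0.082] t6 -0.312 0.0612
```

Emit:
{"name": "arm_command", "arguments": {
  "targets": [
    [0,0,0,0.05,5.5],
    [0,0,0.01,0.1,5.5],
    [0,0,0.01,0.1,5.5]
  ]
}}

```text
time: 4.97
position: [0.5722, 0.0872, 0.1146]
tool_rot: [0.133, 0.991, 0.0, 0.0]
ft_force: [-0.1, -0.6, 4.0]
grip_width: 0.061
```

```bash
python3 st.py
```

```text
4.975 [0.5722 0.0872 0.1146] q6 -1.3451 q1 -0.0417 yaw 2.8741
F [-0.09 -0.64  4.02] M [-0.223  0.104 -0.029] t6 0.023 0.061
```

```bash
cat > st.py <<'E'
from h import *
L=[]
for i in range(5):
    o=robot.get_obs(); L.append(o)
    if i<4: robot.camera("wrist")
q=o["tool_rot"]
a=lambda k:np.mean([x[k] for x in L],0).round(3)
print(o["time"],a("position"),"q6",o["q"][5].round(4),"yaw",(2*np.arctan2(q[1],q[0])).round(4))
print("F",a("ft_force"),"M",a("moment"),"Mz",[round(x["moment"][2],3) for x in L],"t6",[round(x["joint_torque"][5],3) for x in L],round(o["grip_width"],4))
E
python3 st.py
```

```text
5.175 [0.572 0.087 0.115] q6 -1.3452 yaw 2.8743
F [-0.339 -0.843  4.128] M [-0.235  0.09  -0.037] Mz [np.float64(-0.029), np.float64(-0.016), np.float64(-0.072), np.float64(-0.018), np.float64(-0.05)] t6 [np.float64(0.023), np.float64(-0.036), np.float64(-0.044), np.float64(-0.029), np.float64(-0.024)] 0.0615
```

Emit:
{"name": "arm_command", "arguments": {
  "targets": [
    [0,0,0,0.05,5.5],
    [0,0,0.01,0.1,5.5],
    [0,0,0.01,0.15,5.5]
  ]
}}

```text
time: 5.55
position: [0.5723, 0.0873, 0.1144]
tool_rot: [0.208, 0.978, 0.0, 0.0]
ft_force: [-0.8, -1.1, 4.2]
grip_width: 0.0613
```

```bash
python3 st.py
```

```text
5.75 [0.572 0.087 0.114] q6 -1.1953 yaw 2.7243
F [-0.734 -1.052  4.984] M [-0.214  0.12  -0.074] Mz [np.float64(0.078), np.float64(-0.049), np.float64(-0.144), np.float64(-0.149), np.float64(-0.108)] t6 [np.float64(-0.135), np.float64(0.068), np.float64(-0.016), np.float64(-0.105), np.float64(-0.124)] 0.0612
```

```bash
cat > s1.py <<'E'
from h import *
o=robot.get_obs(); q=o["tool_rot"]
print(round(o["time"],2),o["position"].round(4),"q6",o["q"][5].round(4),"yaw",(2*np.arctan2(q[1],q[0])).round(4),"F",o["ft_force"].round(2),"M",o["moment"].round(3),"t6",round(o["joint_torque"][5],3),"v6",o["joint_velocities"][5].round(3),round(o["grip_width"],4))
E

```

Emit:
{"name": "arm_command", "arguments": {
  "targets": [
    [0,0,0,0.05,5.5],
    [0,0,0.01,0.1,5.5],
    [0,0,0.01,0.15,5.5]
  ]
}}

```text
time: 6.12
position: [0.5723, 0.0874, 0.1144]
tool_rot: [0.28, 0.96, 0.0, 0.0]
ft_force: [-0.2, -0.1, 5.3]
grip_width: 0.0612
```

```bash
python3 s1.py
```

```text
6.12 [0.5723 0.0874 0.1144] q6 -1.0451 yaw 2.5747 F [-0.21 -0.14  5.27] M [-0.085  0.132  0.4  ] t6 0.077 v6 0.392 0.0612
```

Emit:
{"name": "arm_command", "arguments": {
  "targets": [
    [0,0,0,0.05,5.5],
    [0,0,0.01,0.1,5.5],
    [0,0,0.01,0.15,5.5]
  ]
}}

```text
time: 6.5
position: [0.5724, 0.0875, 0.1143]
tool_rot: [0.35, 0.937, 0.0, 0.001]
ft_force: [-0.7, 1.2, 6.5]
grip_width: 0.061
```

```bash
python3 s1.py
```

```text
6.5 [0.5724 0.0875 0.1143] q6 -0.8958 yaw 2.4256 F [-0.75  1.17  6.55] M [-0.041  0.067  0.507] t6 0.286 v6 0.394 0.061
```

```bash
python3 st.py; python3 snap.py 5; python3 - <<'E'
import cv2,numpy as np
a=[cv2.imread(f"pics/w{i}.png")[225:345,200:440] for i in (4,5)]
cv2.imwrite("pics/cmp45.png",cv2.resize(np.vstack(a),None,fx=2.4,fy=2.4))
E
```

```text
6.7 [0.572 0.088 0.114] q6 -0.8966 yaw 2.4262
F [-0.641  0.446  5.774] M [-0.093  0.097  0.351] Mz [np.float64(0.507), np.float64(0.362), np.float64(0.283), np.float64(0.316), np.float64(0.288)] t6 [np.float64(0.286), np.float64(0.5), np.float64(0.382), np.float64(0.283), np.float64(0.275)] 0.0612
6.7 [0.5724 0.0875 0.1143] [-0.041  0.61   1.646  0.     0.884 -0.897] [3.501e-01 9.367e-01 2.000e-04 5.000e-04]
F [-1.14  0.67  5.34] M [-0.102  0.134  0.288] 0.06119309463557289
```

View pics/cmp45.png

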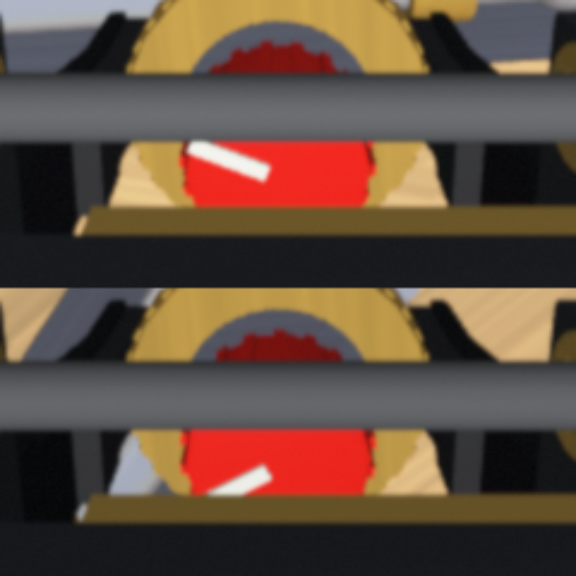

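```bash
cat > mark.py <<'E'
import sys
from h import *
for t in sys.argv[1:]:
    z=np.load(f"w{t}.npz"); m=dict(mtx=z["K"],extrinsics=z["E"]); I=z["I"].astype(np.int16); R,G,B=I[...,0],I[...,1],I[...,2]
    c=proj(m,[.573,.0873,.1654]); 
    v,u=np.mgrid[:400,:640]
    K=z["K"];Ei=np.linalg.inv(z["E"]); d=np.stack([(u-K[0,2])/K[0,0],-(v-K[1,2])/K[1,1],-np.ones(u.shape)],-1)@Ei[:3,:3].T
    o=Ei[:3,3]; s=(.1657-o[2])/d[...,2]; P=o+s[...,None]*d
    r=np.hypot(P[...,0]-.573,P[...,1]-.0873)
    k=(r<.0163)&(G>120)&(B>120)&(R>150)
    p=P[k][:,:2]
    l=cv2.fitLine(p.astype(np.float32),cv2.DIST_HUBER,0,.01,.01).ravel()
    dd=l[:2]; w=p.mean(0)-[.573,.0873]
    if dd@w<0: dd=-dd
    print(t,k.sum(),"pix",np.argwhere(k).mean(0).round(1)[::-1],"line ang",np.arctan2(dd[1],dd[0]).round(3),"centroid",w.round(4),"maxr",r[k].max().round(4))
E
python3 mark.py 1 2 3 4 5
```

```text
1 51 pix [306.9 193.3] line ang -1.787 centroid [-0.0008 -0.0086] maxr 0.0159
2 120 pix [301.5 228.6] line ang -1.785 centroid [-0.001  -0.0089] maxr 0.0161
3 174 pix [299.2 287.9] line ang -1.675 centroid [-0.0003 -0.0069] maxr 0.0138
4 268 pix [295.2 291.2] line ang -1.772 centroid [-0.0009 -0.0087] maxr 0.0161
5 176 pix [301.1 305.8] line ang -1.878 centroid [-0.0007 -0.0066] maxr 0.0127
```

```bash
cat > reg.py <<'E'
import sys
from h import *
# warp pictures onto knob-top plane, z=.1655, then compare edges
def warp(t,zz=.1655,n=400,h=.02):
    z=np.load(f"w{t}.npz"); m=dict(mtx=z["K"],extrinsics=z["E"])
    xs=[(.573+h,.0873+h),(.573+h,.0873-h),(.573-h,.0873-h),(.573-h,.0873+h)]
    src=np.float32([proj(m,[a,b,zz]) for a,b in xs]); dst=np.float32([[0,0],[n,0],[n,n],[0,n]])
    return cv2.warpPerspective(z["I"],cv2.getPerspectiveTransform(src,dst),(n,n),flags=cv2.INTER_CUBIC)
cv2.imwrite(f"pics/reg{'_'.join(sys.argv[1:])}.png",np.hstack([warp(t) for t in sys.argv[1:]])[...,::-1])
E
python3 reg.py 4 5
```

```text
(no output)
```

View pics/reg4_5.png

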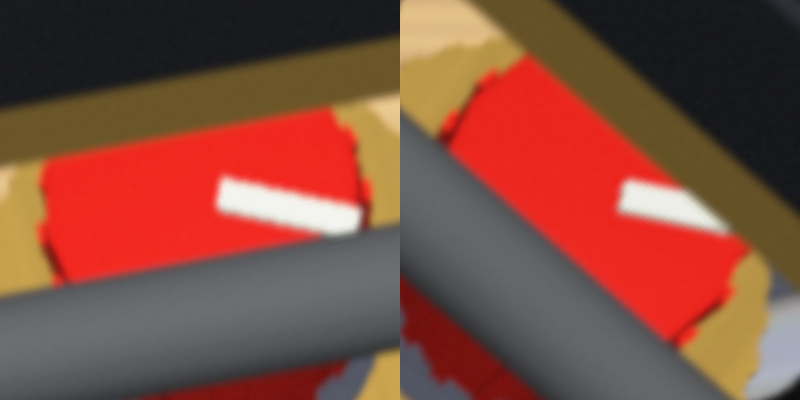

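The knob pointer's edge slope is the same before and after (0.205), so the red knob hasn't moved. The held torque is about 0.29 N m and was climbing, roughly 0.3 rad past touch, so the ring is snug. I'll release and check the marks.

Emit:
{"name": "arm_command", "arguments": {
  "targets": [
    [0,0,0,0,6.5],
    [0,0,0,0,7.5],
    [0,0,0,0,8.7],
    [0,0,0,0,8.7],
    [0,0,0,0,8.7]
  ]
}}

```text
time: 7.38
position: [0.5719, 0.0872, 0.1138]
tool_rot: [0.351, 0.936, -0.0, -0.0]
ft_force: [0.3, -0.7, 0.4]
grip_width: 0.086
```

```bash
python3 s1.py
```

```text
7.38 [0.5719 0.0872 0.1138] q6 -0.8948 yaw 2.4238 F [ 0.29 -0.7   0.4 ] M [-0.041 -0.007 -0.032] t6 -0.0 v6 0.0 0.086
```

Emit:
{"name": "arm_command", "arguments": {
  "targets": [
    [0,0,-2,0,8.7],
    [0,0,-6,0,8.7],
    [0,0,-10,0,8.7],
    [0,0,-10,0,8.7],
    [0,0,-10,0,8.7]
  ]
}}

```text
time: 8.0
position: [0.5714, 0.0873, 0.2135]
tool_rot: [0.351, 0.936, -0.0, -0.0]
ft_force: [0.8, 0.6, -0.1]
grip_width: 0.087
```

```bash
python3 snap.py 6; python3 mark.py 1 2 6; python3 reg.py 2 6
```

```text
8.0 [0.5714 0.0873 0.2135] [-0.042  0.475  1.562 -0.     1.105 -0.895] [ 3.512e-01  9.363e-01 -2.000e-04 -5.000e-04]
F [ 0.77  0.62 -0.06] M [-0.073  0.045 -0.009] 0.08701888950070968
1 51 pix [306.9 193.3] line ang -1.787 centroid [-0.0008 -0.0086] maxr 0.0159
2 120 pix [301.5 228.6] line ang -1.785 centroid [-0.001  -0.0089] maxr 0.0161
6 93 pix [305.7 229.3] line ang -1.765 centroid [-0.001 -0.009] maxr 0.0162
```

View pics/w6.png

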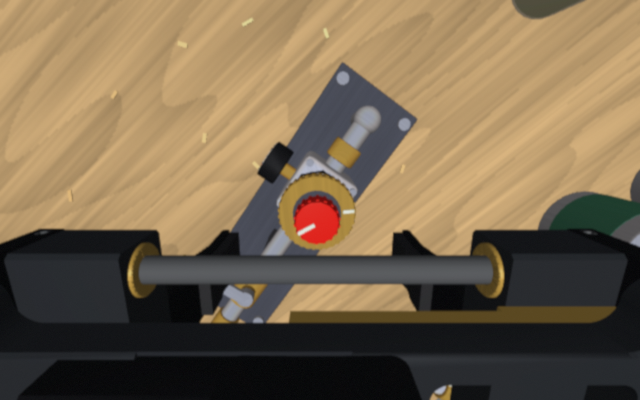

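View pics/reg2_6.png

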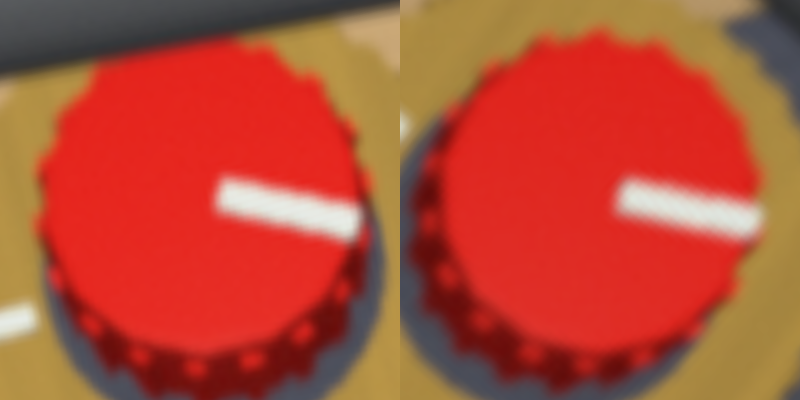

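The knob pointer angle is unchanged (-1.79/-1.785 before, -1.765 now, which is within noise). The ring mark kept its place relative to the tool at about (348,212), so the ring followed the fingers by 0.9 rad without slipping. Next is the lever: I'll push it from the regulator side with closed fingers.

```bash
cat > plan.py <<'E'
import sys
from h import *
from scipy.spatial.transform import Rotation as Ro
a=.2468; U=np.array([[np.cos(a),-np.sin(a)],[np.sin(a),np.cos(a)]])
stem=np.array([.573,.0873])+U@[0,-.135]
def tgt(phi,d,r=.06):
    p=stem+U@(r*np.array([-np.cos(phi),-np.sin(phi)])-d*np.array([np.sin(phi),-np.cos(phi)]))
    # tool x points along -e_t
    e=U@(-np.array([np.sin(phi),-np.cos(phi)]))
    return p,np.arctan2(e[1],e[0])
def rows(L,z):
    o=robot.get_obs(); T=Ro.from_quat(o["tool_rot"]).as_matrix(); yaw=np.arctan2(T[1,0],T[0,0])
    print("now",o["time"],o["position"].round(4),yaw.round(3),"F",o["ft_force"].round(1),"q",o["q"].round(2))
    for phi,d in L:
        p,y=tgt(phi,d); s=T.T@(np.append(p,z)-o["position"])
        sp=(yaw-y+np.pi)%(2*np.pi)-np.pi
        print(phi,d,p.round(4),"row",(s*100).round(2),sp.round(3))
E
python3 -c "
from plan import *
rows([(0,.028)],.21); rows([(0,.028)],.077)"
```

```text
now 8.05 [0.571  0.0872 0.2129] 2.424 F [-0.3 -0.  -1.5] q [-0.04  0.48  1.56 -0.    1.11 -0.89]
0 0.028 [ 0.541  -0.0311] row [ -5.52 -10.89   0.29] 0.606
now 8.05 [0.571  0.0872 0.2129] 2.424 F [-0.3 -0.  -1.5] q [-0.04  0.48  1.56 -0.    1.11 -0.89]
0 0.028 [ 0.541  -0.0311] row [ -5.55 -10.87  13.59] 0.606
```

Emit:
{"name": "arm_command", "arguments": {
  "targets": [
    [-2.5,-5,0,0.15,5],
    [-5.5,-10.9,0.3,0.3,2],
    [-5.5,-10.9,0.3,0.45,0],
    [-5.5,-10.9,0.3,0.6,0],
    [-5.5,-10.9,0.3,0.6,0]
  ]
}}

```text
time: 8.68
position: [0.5408, -0.0312, 0.2095]
tool_rot: [0.612, 0.791, -0.001, -0.001]
ft_force: [-0.3, 0.5, -0.1]
grip_width: 0.0448
```

```bash
python3 snap.py 7; python3 -c "
from plan import *
rows([(0,.028)],.077)"
```

```text
8.675 [ 0.5408 -0.0312  0.2095] [-0.264  0.434  1.654 -0.     1.057 -0.518] [ 6.118e-01  7.910e-01 -6.000e-04 -1.500e-03]
F [-0.34  0.49 -0.09] M [-0.095  0.003 -0.009] 0.04476700804663145
now 8.725 [ 0.541  -0.031   0.2097] 1.826 F [ 0.4  0.4 -0.1] q [-0.26  0.43  1.65 -0.    1.06 -0.52]
0 0.028 [ 0.541  -0.0311] row [-0.03  0.03 13.27] 0.009
```

View pics/w7.png

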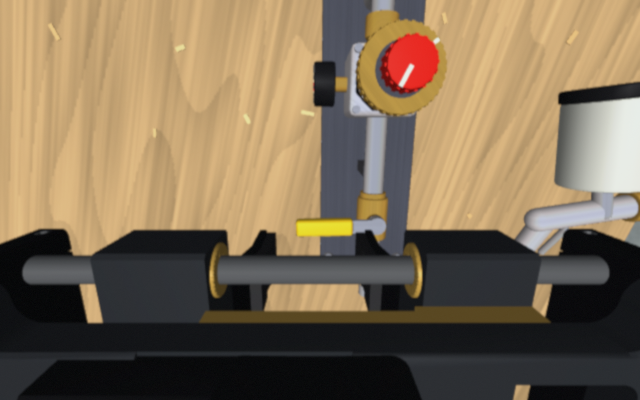

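Emit:
{"name": "arm_command", "arguments": {
  "targets": [
    [0,0,3,0,0],
    [0,0,6,0,0],
    [0,0,8,0,0],
    [0,0,8,0,0],
    [0,0,8,0,0]
  ]
}}

```text
time: 9.35
position: [0.5422, -0.0309, 0.1313]
tool_rot: [0.612, 0.791, 0.0, 0.0]
ft_force: [-0.5, -0.0, 0.6]
grip_width: 0.0009
```

Emit:
{"name": "arm_command", "arguments": {
  "targets": [
    [0,0,2.5,0,0],
    [0,0,5.2,0,0],
    [0,0,5.2,0,0],
    [0,0,5.2,0,0]
  ]
}}

```text
time: 9.85
position: [0.5428, -0.0312, 0.0802]
tool_rot: [0.612, 0.791, 0.0, 0.001]
ft_force: [0.5, 0.0, 0.8]
grip_width: 0.0005
```

```bash
python3 snap.py 8; python3 -c "
from plan import *
rows([(0,.02),(.1,.018),(.25,.018),(.4,.018),(.55,.018),(.7,.018)],.077)"
```

```text
9.85 [ 0.5428 -0.0312  0.0802] [-0.263  0.63   1.757  0.     0.752 -0.516] [6.121e-01 7.908e-01 5.000e-04 1.100e-03]
F [0.55 0.04 0.77] M [-0.09  -0.04   0.057] 0.000540145383703525
now 9.9 [ 0.5429 -0.0313  0.0804] 1.824 F [ 0.2 -1.1  0.6] q [-0.26  0.63  1.76 -0.    0.75 -0.52]
0 0.02 [ 0.5429 -0.0389] row [-0.73 -0.19  0.34] 0.007
0.1 0.018 [ 0.5434 -0.0471] row [-1.54 -0.34  0.34] -0.093
0.25 0.018 [ 0.5447 -0.0564] row [-2.47 -0.46  0.34] -0.243
0.4 0.018 [ 0.5473 -0.0654] row [-3.41 -0.43  0.34] -0.393
0.55 0.018 [ 0.5512 -0.0739] row [-4.34 -0.27  0.34] -0.543
0.7 0.018 [ 0.5563 -0.0818] row [-5.23  0.03  0.34] -0.693
```

View pics/w8.png

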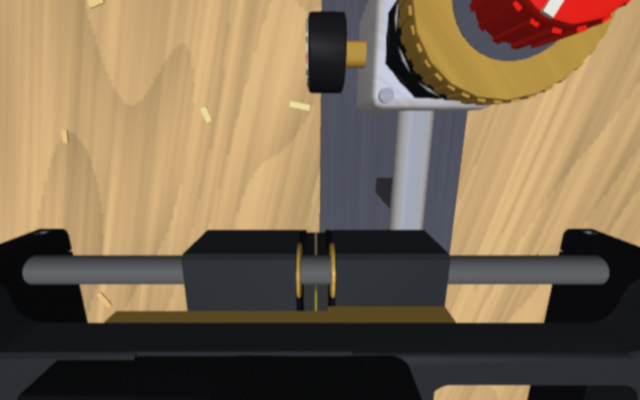

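Emit:
{"name": "arm_command", "arguments": {
  "targets": [
    [-0.7,-0.2,0.3,0,0],
    [-1.5,-0.3,0.3,-0.1,0],
    [-2.5,-0.45,0.3,-0.24,0],
    [-3.4,-0.4,0.3,-0.39,0],
    [-4.3,-0.25,0.3,-0.54,0]
  ]
}}

```text
time: 10.52
position: [0.5493, -0.0732, 0.0764]
tool_rot: [0.377, 0.926, 0.0, -0.001]
ft_force: [-0.7, 2.2, 1.8]
grip_width: 0.0008
```

```bash
python3 s1.py; python3 -c "
from plan import *
rows([(.7,.018),(.85,.018),(1.,.018),(1.15,.018),(1.3,.018),(1.57,.018)],.077)"
```

```text
10.53 [ 0.5493 -0.0732  0.0764] q6 -1.1327 yaw 2.3683 F [-0.71  2.24  1.84] M [ 0.399  0.175 -0.001] t6 0.846 v6 -1.286 0.0008
now 10.525 [ 0.5493 -0.0732  0.0764] 2.368 F [-0.7  2.2  1.8] q [-0.33  0.65  1.73  0.    0.77 -1.13]
0.7 0.018 [ 0.5563 -0.0818] row [-1.1  -0.12 -0.06] -0.149
0.85 0.018 [ 0.5626 -0.0888] row [-2.04 -0.18 -0.06] -0.299
1.0 0.018 [ 0.5698 -0.0948] row [-2.98 -0.11 -0.06] -0.449
1.15 0.018 [ 0.5779 -0.0996] row [-3.89  0.11 -0.06] -0.599
1.3 0.018 [ 0.5865 -0.1032] row [-4.76  0.46 -0.07] -0.749
1.57 0.018 [ 0.6031 -0.1062] row [-6.16  1.4  -0.07] -1.019
```

Pushing force is about 2 N, as expected.

Emit:
{"name": "arm_command", "arguments": {
  "targets": [
    [-1.0,-0.1,0,-0.15,0],
    [-1.95,-0.15,0,-0.3,0],
    [-2.9,-0.1,0,-0.45,0],
    [-3.8,0.1,0,-0.6,0],
    [-4.65,0.45,0,-0.75,0]
  ]
}}

```text
time: 11.15
position: [0.5849, -0.1035, 0.0761]
tool_rot: [0.011, 1.0, -0.0, -0.002]
ft_force: [-2.5, -0.1, 0.8]
grip_width: 0.0007
```

```bash
python3 s1.py; python3 -c "
from plan import *
rows([(1.4,.018),(1.5,.018),(1.57,.018),(1.57,.016),(1.57,.014)],.077)"
```

```text
11.15 [ 0.5849 -0.1035  0.0761] q6 -1.9094 yaw 3.1188 F [-2.55 -0.05  0.78] M [-0.167  0.465 -0.057] t6 0.762 v6 -1.19 0.0007
now 11.15 [ 0.5849 -0.1035  0.0761] 3.119 F [-2.5 -0.1  0.8] q [-0.36  0.68  1.63 -0.    0.84 -1.91]
1.4 0.018 [ 0.5926 -0.1048] row [-0.77 -0.11 -0.09] -0.099
1.5 0.018 [ 0.5988 -0.1058] row [-1.39 -0.2  -0.09] -0.199
1.57 0.018 [ 0.6031 -0.1062] row [-1.83 -0.23 -0.09] -0.269
1.57 0.016 [ 0.6051 -0.1057] row [-2.02 -0.17 -0.09] -0.269
1.57 0.014 [ 0.607  -0.1052] row [-2.22 -0.12 -0.09] -0.269
```

Emit:
{"name": "arm_command", "arguments": {
  "targets": [
    [-0.6,-0.1,0,-0.08,0],
    [-1.1,-0.15,0,-0.16,0],
    [-1.5,-0.2,0,-0.22,0],
    [-1.75,-0.22,0,-0.27,0],
    [-1.75,-0.22,0,-0.27,0]
  ]
}}

```text
time: 11.78
position: [0.602, -0.1068, 0.0761]
tool_rot: [-0.121, 0.993, -0.0, -0.002]
ft_force: [-3.5, -2.8, 1.1]
grip_width: 0.0003
```

```bash
python3 s1.py
```

```text
11.78 [ 0.602  -0.1068  0.0761] q6 -2.1687 yaw 3.3848 F [-3.53 -2.84  1.07] M [-0.605  0.667 -0.019] t6 -0.063 v6 0.01 0.0003
```

Emit:
{"name": "arm_command", "arguments": {
  "targets": [
    [-0.1,0.02,0,0,0],
    [-0.2,0.05,0,0,0],
    [-0.2,0.05,0,0,0]
  ]
}}

```text
time: 12.15
position: [0.602, -0.1068, 0.0761]
tool_rot: [-0.122, 0.993, -0.001, -0.004]
ft_force: [-8.0, -6.7, 3.5]
grip_width: 0.0005
```

```bash
python3 s1.py
```

```text
12.15 [ 0.602  -0.1068  0.0761] q6 -2.1658 yaw 3.3853 F [-8.05 -6.69  3.46] M [-1.043  1.252 -0.04 ] t6 -0.026 v6 -0.002 0.0005
```

The force rises while the position stays put, so the lever is at its stop. I'll back off and look.

Emit:
{"name": "arm_command", "arguments": {
  "targets": [
    [0.8,0,0,0,0],
    [2.5,0,0,0,0],
    [3.5,0,-3,0,0],
    [3.5,0,-8,0,0],
    [3.5,0,-13,0,0]
  ]
}}

```text
time: 12.78
position: [0.5714, -0.113, 0.2074]
tool_rot: [-0.121, 0.993, 0.0, 0.0]
ft_force: [-0.3, 0.0, 0.3]
grip_width: -0.0
```

Emit:
{"name": "arm_command", "arguments": {
  "targets": [
    [0,0,-2,0,0],
    [0,0,-2,0,0]
  ]
}}

```text
time: 13.02
position: [0.5729, -0.1134, 0.2283]
tool_rot: [-0.121, 0.993, -0.001, 0.003]
ft_force: [0.2, -0.4, 0.1]
grip_width: 0.0005
```

```bash
python3 snap.py 9; python3 - <<'E'
from h import *
I,D=robot.camera("top"); m=robot.camera_model("top")
cv2.imwrite("pics/top9.png",cv2.resize(I[120:215,245:405],None,fx=5,fy=5,interpolation=cv2.INTER_CUBIC)[...,::-1])
E
```

```text
13.025 [ 0.5729 -0.1134  0.2283] [-0.387  0.463  1.536  0.     1.137 -2.2  ] [-0.1208  0.9927 -0.0013  0.0026]
F [ 0.2  -0.35  0.08] M [-0.001  0.     0.019] 0.0005013698412489632
```

View pics/w9.png

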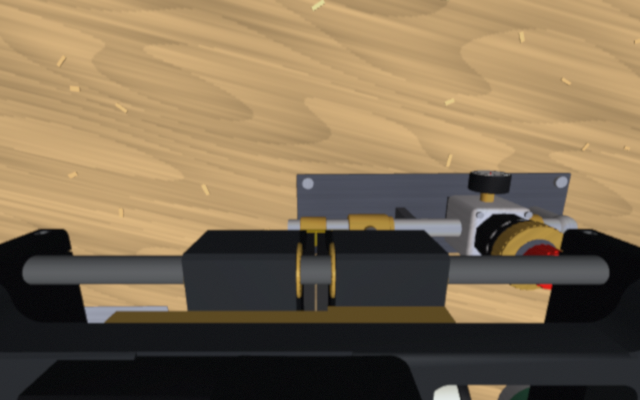

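The fingers hide the lever here. I'll shift so the camera can see it.

Emit:
{"name": "arm_command", "arguments": {
  "targets": [
    [0,0,-5,0,0],
    [-5,3,-9,0,0],
    [-7,6,-9,0,0],
    [-7,6,-9,0,0],
    [-7,6,-9,0,0]
  ]
}}

```text
time: 13.75
position: [0.6241, -0.0378, 0.3138]
tool_rot: [-0.121, 0.993, 0.0, -0.002]
ft_force: [-0.1, -0.3, -0.9]
grip_width: 0.0005
```

```bash
python3 snap.py 10; python3 mark.py 1 10; python3 - <<'E'
from h import *
I,D=robot.camera("scene")
cv2.imwrite("pics/scene10.png",I[...,::-1])
z=np.load("w10.npz"); m=dict(mtx=z["K"],extrinsics=z["E"]); W=cloud(m,z["D"]); J=z["I"].astype(int);R,G,B=J[...,0],J[...,1],J[...,2]
k=(R>180)&(G>150)&(B<70)&(W[...,2]>.08)&(W[...,2]<.1); q=W[k]; print(len(q),q.mean(0))
l=cv2.fitLine(q[:,:2].astype(np.float32),cv2.DIST_HUBER,0,.01,.01).ravel(); pr=(q[:,:2]-l[2:])@l[:2]
print("ang",np.arctan2(l[1],l[0]),l[2:]+pr.min()*l[:2],l[2:]+pr.max()*l[:2])
E
```

```text
13.75 [ 0.6241 -0.0378  0.3138] [-2.390e-01  4.450e-01  1.314e+00 -1.000e-03  1.386e+00 -2.052e+00] [-1.210e-01  9.926e-01  4.000e-04 -2.100e-03]
F [-0.08 -0.34 -0.89] M [-0.    -0.017  0.006] 0.0004869483813564355
1 51 pix [306.9 193.3] line ang -1.787 centroid [-0.0008 -0.0086] maxr 0.0159
10 48 pix [437.4 169.4] line ang -1.836 centroid [-0.0009 -0.009 ] maxr 0.0159
513 [ 0.61934213 -0.09397533  0.09152406]
ang -1.3135568 [ 0.61250902 -0.06800056] [ 0.62616596 -0.11991468]
```

View pics/w10.png

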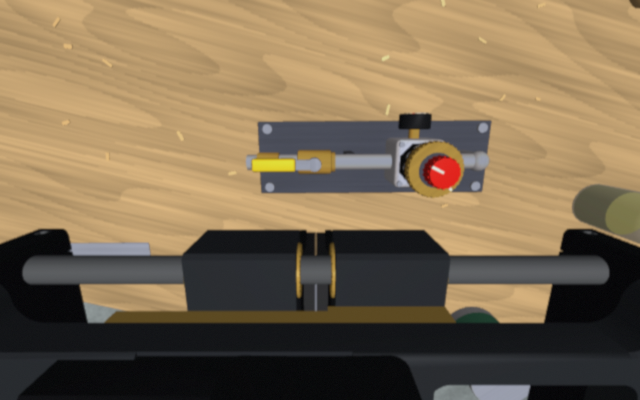

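View pics/scene10.png

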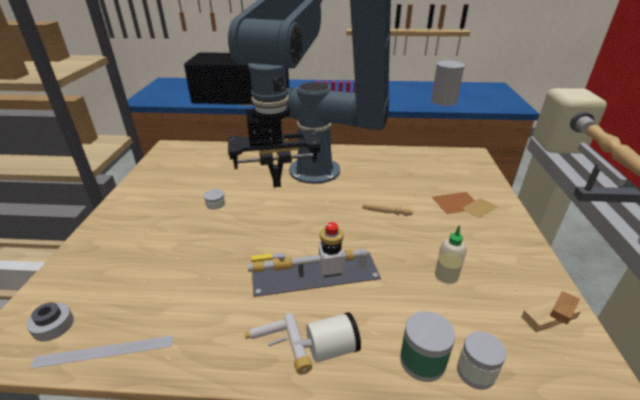

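```bash
python3 -c "
from rig import robot
robot.hand_in(); print(robot.get_obs()['time'])"
```

```text
the job is handed in; nothing more can be done
the job is handed in; nothing more can be done
```

The ring is locked down and the valve is fully open. I handed the job in at about 14 s, with the gripper well clear of the unit.

**Ring:**
- I turned it about 0.9 rad clockwise, gripping at 25 N. Its white mark stayed in line with the fingers, so it did not slip.
- The turning resistance rose from under 0.1 N m to about 0.29 N m when held still. That is above the 0.25 N m for firmly snug and below the 0.5 N m where the knob starts to drag.
- One reading, taken while still turning, showed 0.51 N m. I took it as a motion transient, because readings while turning also ran 0.1–0.15 N m high when the ring was running free.

**Red knob:** it did not move as far as I can measure. The pointer read -1.79 rad at the start and -1.77 rad right after release. The last view, from further away, gave -1.84 rad on only 48 pixels, but the position of the pointer's centre was unchanged.

**Lever:** I pushed it to its stop, where the force rose to about 10 N with no further movement. The last picture shows it along the pipe, pointing away from the regulator. It measured -1.314 rad, against -1.324 rad for the pipe direction.

**Surroundings:** the last scene picture shows the bottle, tin and handle where they started.

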